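# Roll a pipe offcut up a gutter to its stop and bolt it in

### The job

Push the copper pipe offcut with the fingers so that it rolls up the sloped gutter, over the crest, and rests in the dip against the rubber stop; it must not be lifted out of the gutter. Then push the red-headed keeper bolt fully home behind it so that it cannot roll back. Leave the other things on the trolley where they are.

Things in the scene. Friction and masses are not known exactly. Their poses are not given: they have to be found in the camera images.
- gutter: Fixed grey gutter on a blue base, 330 mm long, 100 wide. Origin: under it on the trolley top. y points uphill along it (about the robot's left), x across it away from the robot, z up. Inside 80 mm wide (x -0.040 to 0.040); side walls 4 mm thick, 18 mm above its floor. Rubber face of the upright stop plate at y = 0.131, plate top at z = 0.108.
- ramp (a point): Middle of the gutter floor at its crest: y = 0.075, z = 0.062 in the gutter's frame. From y = -0.165 up to here the floor rises at 8 degrees; past it, it dips at 12 degrees to the stop plate. This point's y points up along the long slope, x across away from the robot, z square to the slope.
- low_bar (a point): Middle of the round bar (10 mm thick, top 12 mm above the floor) across the gutter's low end, y = -0.159 in its frame, which keeps the pipe in; a finger can pass above it. Axes as the gutter's.
- pipe: Loose copper-coloured pipe offcut with yellow end plugs, smooth, 60 mm in diameter, 75 long, 0.25 to 0.5 kg, lying across the gutter. Origin: middle of its axis; x is the pipe's axis, y and z turn as it rolls. Starts against the low bar. Let go on the long slope, it rolls back; once its axis is past y = 0.082 of the gutter, it rolls on down the dip to the stop.
- seat (a point): Where the middle of the pipe's axis lies when the pipe sits in the dip against the rubber stop: in the gutter's frame (0, 0.101, 0.087). Axes as the gutter's.
- keeper (a joint): Travel of the keeper bolt in m: 0 drawn out, 0.045 fully home (end of travel, the red head against the blue guide block). It starts between 0 and 0.010. Slides with about 2 N of friction and stays where it is left.
- keeper_head (a point): Centre of the outer face of the bolt's red head (28 mm across, 10 thick), on the robot's side of the gutter at x = -0.115 (bolt drawn out) to -0.070 (home), y = 0.060, z = 0.089 of the gutter. Its x points the way the bolt is pushed: level, across the gutter, away from the robot. It moves with the bolt.
- guide (a point): Middle of the outer face of the blue guide block (16 x 32 x 30 mm), where the 12 mm thick bolt passes: x = -0.060, y = 0.060, z = 0.089 in the gutter's frame, axes as the gutter's. The bolt's tip crosses above the side wall from x = -0.050 (drawn out) to -0.005 (home), 5 mm downhill of the seated pipe. With the bolt in, the pipe cannot pass.
- paste_tin: Bystander: white and green round tin, 70 mm across, 58 mm high; origin at the centre of its underside. Leave it alone.
- tape_measure: Bystander: yellow tape measure, 37 x 85 x 66 mm; origin at the centre of its underside. Leave it alone.
- mug: Bystander: dark green mug, 82 across, 94 mm high; origin at the centre of its underside. Leave it alone.
- yellow_tin: Bystander: yellow round tin, 68 mm across, 72 mm high; origin at the centre of its underside. Leave it alone.
- lube_can: Bystander: dark and white spray can with black cap, 56 mm across, 185 mm high; origin at the centre of its underside. Leave it alone.
- pliers: Bystander: pliers with red grips lying flat, 168 long, 16 mm high; origin at the centre of its underside. Leave it alone.
- spanner_17: Bystander: steel spanner lying flat, 237 long, 8 mm high; origin at the centre of its underside. Leave it alone.
- scraper: Bystander: scraper with wooden handle lying flat, 185 x 58 x 21 mm; origin at the centre of its underside. Leave it alone.

How it is judged (in metres and radians):
On the way, in this order (a step that is already met when the one before it is completed fails the run):
1. the pipe has been rolled over the crest and rests in the dip at the stop, let go (y of pipe in the frame of gutter between 0.095 and 0.106 m and z of pipe in the frame of gutter between 0.083 and 0.092 m and linear speed of pipe below 0.02 m/s and contact force between the fingers and pipe below 0.2 N), for 0.3 s.
2. the keeper bolt has been pushed home (value of joint keeper above 0.041 m), for 0.1 s.
At the end, for the whole second after the job is handed in: The pipe is at rest in the dip at the stop (its axis 0.095 to 0.106 along the gutter's y, 0.083 to 0.092 high, within 12 mm of the middle), untouched by the fingers, and the keeper bolt is home to within 4 mm (joint above 0.041) (all of step 1 and x of pipe in the frame of gutter between -0.012 and 0.012 m and value of joint keeper above 0.041 m).
It fails at once if the pipe is lifted more than 20 mm off the gutter floor (z of pipe in the frame of ramp above 0.05 m).
It fails at once if the pipe falls out of the gutter (height (world z) of pipe below 0.045 m).
It fails at once if a bystander is moved more than 25 mm (distance of any of paste_tin, tape_measure, mug, yellow_tin, lube_can, pliers, spanner_17, scraper from where it was at the start of the episode above 0.025 m).
It also fails if it takes over 56 s, if anything falls off the work surface, if the arm or the gripper's body presses on something with over 40 N, if the wrist force passes 120 N, or if a joint passes its speed limit or range.

### The arm

A 7-joint arm with a two-finger parallel gripper is mounted at the origin on a cart in front of the work surface, level with it; the furniture and walls round the work are solid. World frame = base frame: x ahead of the robot, y to its left, z up, the work surface at z = 0. Lengths are in m, angles in degrees, forces in N, time in s.
With the tool pointing down it reaches from about 0.425 to 0.875 m from the base axis. Payload 4.7 kg.
Tool frame: the origin (TCP) lies between the finger pads; the fingertips stand env.finger_overhang ahead of it and the grasp point (between the pads) lies 5 mm behind it (env.finger_overhang is the distance from the TCP to the fingertips, in m); z points along the fingers, y is the line along which they close (so a half turn about z gives the same grasp; the last joint's range is limited). The gripper opens to 87 mm and grips with 3 to 60 N. Pads are 19 mm wide; open, the fingers measure 117 mm over their backs; the gripper's body (75 mm by 190 mm) begins 51 mm behind the grasp point.
Start: joints at [65.724, 18.392, -4.016, 83.108, 1.295, 78.541, -3.26], TCP at [0.276, -0.589, 0.213] pointing down, gripper open.
Joint ranges: [-163.93, 163.93], [-17.29, 119.83], [-79.2, 71.16], [3.27, 140.29], [-89.18, 269.18], [5.43, 117.66], [-154.24, 154.24]. Speed limits (degrees/s): [147.25, 147.25, 180, 180, 180, 180, 180].

### API

Orientations are given as [roll, pitch, yaw] about the fixed x, y, z axes, in that order (R = Rz(yaw) Ry(pitch) Rx(roll)).
In Python, from cell import telemetry, eyes, env, models gives the robot as it stands. The module is installed in compiled form; this text tells all that it offers.
- The arm moves only by the tool drive_tool, never from a script. Its arguments are lists of equal length, an entry for each row: "angular": the turn, a rotation vector about the tool's x, y, z in rad, a list of three; "delta_pos": the shift along the tool's x, y, z in cm, a list of three; "gripper": the finger opening in cm, from 0 to 8.7. A call has 1 to 20 rows; each row shifts and turns the commanded pose from where the row before left it, along the tool's axes as they then stand; what a row does not reach is not made up. A row lasts 1/10 s, in which the tool goes at most 50 mm and 8.59 degrees, less where a joint would pass 70% of its speed; a pose out of reach is approached as far as the arm can. A call with a gripper value outside its range is refused whole. The fingers move at their own pace and stop on an object; "squeeze" is the grip in N (left out, the last holds). Time passes only in rows, so rows that do not move let the fingers close. It gives the time, the measured TCP pose, the force, the opening and the grip force at its end, in the units of the state.
- telemetry.get_obs(): the state, without advancing time (a new reading comes with each control period).
- eyes.read_camera(name): name is "scene" or "side" or "wrist"; returns a dict with "pixels" (384x512x3 uint8, red, green, blue), "mtx" (3x3 intrinsics, pixels), "D" ([k1, k2, p1, p2, k3] as OpenCV has them; the pictures are not rectified), "origin" and "orientation" of the camera in the world. Camera axes: x right, y down, z forward; pixel columns grow to the right and rows downward; lengths in m; the calibration is good to about 2 mm. A picture is of the moment at which its call begins. There is no depth.
- env.sign_off(): hands the job in; it is judged then, once.
Trained networks look in a picture, given as the dict that the camera call returned (one of the last four; its "shot" number tells which), for a name from the list of things; names that differ only in an ending like _2 or _b are one class to them, and where a whole thing is asked for, a point or a joint stands for the part that bears it (a point fixed in the world has none). Each returns a list of dicts, best first, with "p" (0 to 1); they miss things now and then, are a little off and sometimes report something else, mostly with a low value. They report only what shows in the picture. A call takes as long as a camera call.
- models.search_frame(picture, target): "centre" ([column, row] in pixels, amid what is visible of it).
- models.cut_out(picture, target): "pixels" (384x512 bool, what is visible of it) and "centre" ([column, row] in pixels, amid what is visible of it).
The state is a dict: "time_s": time; "qpos": joint angles; "joint_velocities": joint speeds; "effort": joint torques, N m; "tool_pos": TCP position; "tool_rot": TCP orientation; "force": force on the tool from outside, world axes, zero at the start; "wrist_torque": the same for the moment, N m; "grip_width": finger opening in m; "grasp_force": force on a finger pad.
Only numpy, scipy, OpenCV 4.12 (cv2) and the standard library are available. Lean on these libraries where they do the work, as an engineer would, in place of code of your own. Each camera call takes 0.05 s, during which the arm holds its last target. There are 200 camera calls.

## Working session

There is one attempt and no reset: what is moved stays moved. The work goes in short steps, Python scripts to look and compute and a tool call to move; the robot and the scene stay as the last step left them, time stands still between calls to the robot, and variables do not carry over. Pictures are saved under pics/ and viewed, at most 12 in all, crops included, and the job is handed in when it is done.

Besides the shell and the picture viewer there is one more tool, called after "Call:" as name(argument=value, ...) on one line, values as JSON. drive_tool: Moves the arm, as the interface text tells. Its arguments: {"type":"object","properties":{"angular":{"type":"array","items":{"type":"array","items":{"type":"number"}}},"delta_pos":{"type":"array","items":{"type":"array","items":{"type":"number"}}},"gripper":{"type":"array","items":{"type":"number"}},"squeeze":{"type":"number"}},"required":["angular","delta_pos","gripper"]}

```bash
mkdir -p pics; python3 - <<'E'
from cell import telemetry, eyes, env, models
import cv2, numpy as np
o=telemetry.get_obs()
for k in ("time_s","tool_pos","tool_rot","force","grip_width"): print(k,o[k])
print(env.finger_overhang)
ims=[]
for n in ("scene","side"):
    p=eyes.read_camera(n); ims.append(p["pixels"]); print(n,p["mtx"],p["D"],p["origin"],p["orientation"])
    for t in ("gutter","pipe","keeper_head","guide"):
        print(t,[(d["p"],d["centre"]) for d in models.search_frame(p,t)][:2])
    cv2.imwrite(f"pics/{n}0.png",cv2.resize(p["pixels"][:,:,::-1],(800,600)))
E
```

```text
time_s 0.0
tool_pos [ 0.27525592 -0.58821766  0.21143744]
tool_rot [-1.79889994e+02  6.82439314e-03  2.50826819e+01]
force [-0.01086363  0.20812272 -0.34525408]
grip_width 0.08724896373728437
0.014
scene [[435.28217268   0.         252.14587196]
 [  0.         435.28217268 190.59517433]
 [  0.           0.           1.        ]] [-0.0764726  0.         0.         0.         0.       ] [-0.06546082  0.80211745  0.55876404] [-1.15332564e+02 -1.08608542e-01 -1.40979813e+02]
gutter [(0.78, [223.9, 209.7]), (0.29, [258.8, 206.3])]
pipe [(0.69, [263.3, 176.0])]
keeper_head [(0.64, [258.2, 203.5]), (0.53, [205.4, 180.1])]
guide [(0.75, [227.1, 212.1])]
side [[423.41939485   0.         251.65153871]
 [  0.         423.41939485 191.79898077]
 [  0.           0.           1.        ]] [-0.10800899  0.          0.          0.          0.        ] [0.25328344 0.78955596 0.65870764] [-124.06711638   -1.11249044 -158.95068013]
gutter [(0.93, [220.8, 222.8])]
pipe [(0.82, [237.1, 173.9]), (0.68, [220.1, 217.3])]
keeper_head [(0.57, [252.8, 211.3])]
guide [(0.87, [219.6, 220.7])]
```

View pics/scene0.png

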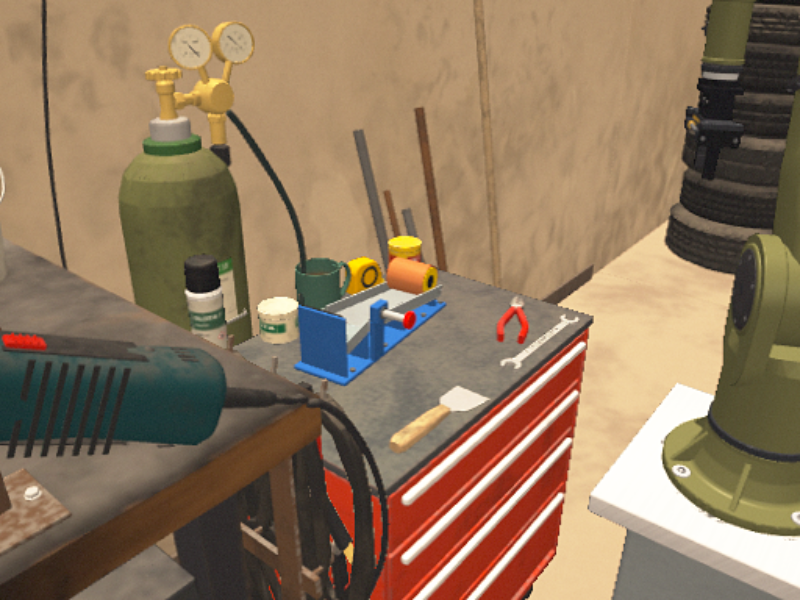

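View pics/side0.png

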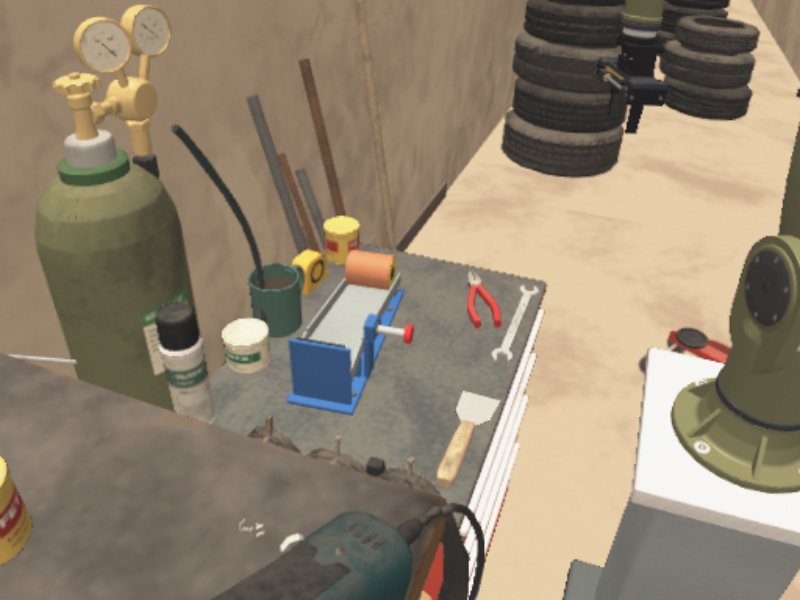

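The side view (800 px picture) shows the gutter: stop plate at about (322,370), pipe at (370,268), red head at (408,333). The mug, paste tin and tape measure lie beyond it and the pliers, spanner and scraper are nearer the robot. I'll zoom in to get keypoints.

```bash
python3 - <<'E'
from cell import eyes
import cv2, numpy as np, pickle
out=[];P={}
for n,(x0,y0) in (("scene",(180,140)),("side",(170,145))):
    p=eyes.read_camera(n);P[n]=p
    c=p["pixels"][y0:y0+125,x0:x0+125,::-1] if n=="side" else p["pixels"][y0:y0+125,x0:x0+125,::-1]
    c=cv2.resize(c,(400*1,400),interpolation=cv2.INTER_CUBIC)
    c=cv2.resize(p["pixels"][y0:y0+125,x0:x0+110,::-1],None,fx=3.6,fy=4.8,interpolation=cv2.INTER_CUBIC)
    for i in range(0,110,10): cv2.putText(c,str(x0+i),(int(i*3.6),10),0,.33,(0,0,255),1);cv2.line(c,(int(i*3.6),12),(int(i*3.6),18),(0,0,255),1)
    for i in range(10,125,10): cv2.putText(c,str(y0+i),(0,int(i*4.8)+4),0,.33,(0,0,255),1)
    out.append(c)
pickle.dump({k:{a:v[a] for a in("pixels","mtx","D","origin","orientation")} for k,v in P.items()},open("p.pkl","wb"))
cv2.imwrite("pics/zoom.png",np.hstack(out))
E
```

```text
(no output)
```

View pics/zoom.png

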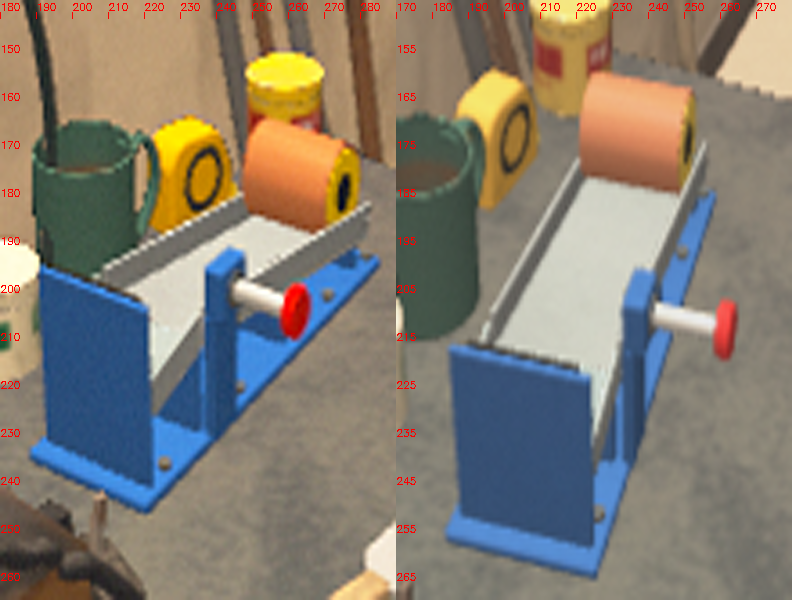

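```bash
cat > h.py <<'E'
import numpy as np, cv2
from scipy.spatial.transform import Rotation as R
from scipy.optimize import least_squares
def proj(p,X):
    Rm=R.from_euler("xyz",p["orientation"],degrees=True).as_matrix()
    Xc=(np.atleast_2d(X)-p["origin"])@Rm
    return cv2.projectPoints(Xc.reshape(-1,1,3),np.zeros(3),np.zeros(3),p["mtx"],p["D"])[0][:,0]
def world(g,X): return R.from_euler("z",g[2]).apply(np.atleast_2d(X))+[g[0],g[1],0]
E
cat > fit.py <<'E'
from h import *; import pickle
P=pickle.load(open("p.pkl","rb"))
obs={"scene":[(221.1,246.7),(188.3,235.8),(285.6,195.2),(262.5,204.6),(191.1,195.8),(221.1,203.8),(275.3,180.4)],
"side":[(225.6,265.2),(183.9,257.5),(258.9,185.6),(262.8,213.8),(185,217.3),(224.2,223.8)]}
def pts(v):
    x,y,a,q,w,yp,py=v
    return [(-.05,.165,0),(.05,.165,0),(-.05,-.165,0),(-.115+q,.06,.089),(w,yp,.108),(-w,yp,.108),(-.0375,py,.062-(.075-py)*np.tan(np.radians(8))+.0303)]
def f(v):
    r=[]
    for n in obs:
        r.append(proj(P[n],world(v[:3],pts(v)[:len(obs[n])]))-obs[n])
    r=np.vstack(r)
    return r.ravel()
s=least_squares(f,[.5,-.3,0,.005,.045,.14,-.13],loss="soft_l1")
print(np.round(s.x,4),np.degrees(s.x[2]));print(np.round(f(s.x).reshape(-1,2),1))
E
python3 fit.py
```

```text
[ 0.6083  0.0153  0.1293  0.0093  0.0435  0.1513 -0.1165] 7.4086883053813715
[[ 0.   0.4]
 [-0.3 -0.4]
 [ 0.5 -0.1]
 [ 2.  -2.7]
 [-0.1 -1.2]
 [-0.2 -0.4]
 [-0.3 -0.9]
 [ 0.5  1.5]
 [-0.4  1. ]
 [ 0.3  1.5]
 [-0.4 -3. ]
 [-0.   0.1]
 [-0.1  0.3]]
```

```bash
cat >> fit.py <<'E'
v=s.x;out=[]
def poly(L): return [(L[i],L[(i+1)%len(L)]) for i in range(len(L))]
def box(x0,x1,y0,y1,z0,z1):
    return poly([(x0,y0,z1),(x1,y0,z1),(x1,y1,z1),(x0,y1,z1)])+[((x,y,z0),(x,y,z1)) for x in(x0,x1) for y in(y0,y1)]
fl=lambda y:.062-abs(.075-y)*np.tan(np.radians(8 if y<.075 else 12))
S=box(-.05,.05,-.165,.165,0,.0)+box(-.06,-.044,.044,.076,.074,.104)+box(-v[4],v[4],.131,v[5],0.05,.108)
for x in(-.044,-.04,.04,.044): S+=[((x,-.165,fl(-.165)+.018),(x,.075,.08))]
for x in(-.04,.04): S+=[((x,-.165,fl(-.165)),(x,.075,.062)),((x,.075,.062),(x,.131,fl(.131)))]
S+=[((-.04,.075,.062),(.04,.075,.062))]
t=np.linspace(0,2*np.pi,25)
for dx in(0,.01): c=[(-.115+v[3]+dx,.06+.014*np.cos(a),.089+.014*np.sin(a)) for a in t];S+=poly(c)
py=-.159+.026
for x in(-.0375,.0375): S+=poly([(x,py+.03*np.cos(a),fl(py)+.0303+.03*np.sin(a)) for a in t])
for n,(x0,y0) in (("scene",(180,140)),("side",(170,145))):
    c=cv2.resize(P[n]["pixels"][y0:y0+125,x0:x0+110,::-1],None,fx=3.6,fy=4.8,interpolation=cv2.INTER_CUBIC)
    for a,b in S:
        q=(proj(P[n],world(v[:3],[a,b]))-[x0-.5,y0-.5])*[3.6,4.8]
        cv2.line(c,*[tuple(map(int,k)) for k in q],(0,255,255),1)
    out.append(c)
cv2.imwrite("pics/ov.png",np.hstack(out))
E
python3 fit.py >/dev/null
```

```text
(no output)
```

View pics/ov.png

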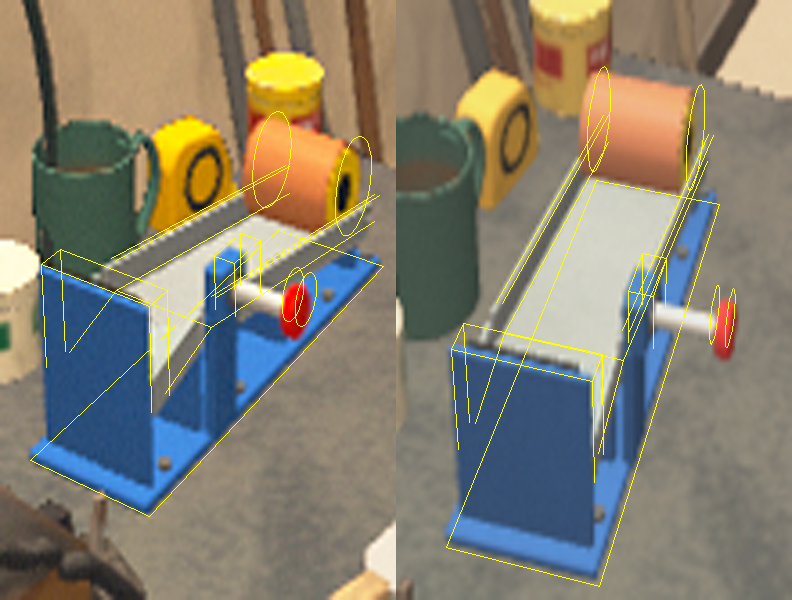

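```bash
cat > fit2.py <<'E'
src=open("fit.py").read().split("obs=")[0]; exec(src)
Z={"scene":(180,140),"side":(170,145)}
fl=lambda y:.062-abs(.075-y)*np.tan(np.radians(8 if y<.075 else 12))
G=[(-.044,.076,.104),(-.06,.076,.104),(-.06,.044,.104),(-.044,.044,.104)]
uv={"scene":[(148,512),(30,460),(380,266),(297,310),(40,268),(148,306),(343,194),(206,264),(220,270),(245,258),(229,248),(371,207)],
"side":[(596,577),(446,540),(716,195),(730,330),(450,347),(591,378),(687,130),(624,292),(641,300),(655,275),(636,268),(706,143)]}
obs={n:(np.array(uv[n])-[396 if n=="side" else 0,0])/[3.6,4.8]+Z[n]-.5*0 -0.5 for n in uv}
def pts(v):
    x,y,a,q,w,yp,py,yu,yd,hb=v
    return [(-hb,yu,0),(hb,yu,0),(-hb,yd,0),(-.115+q,.06,.089),(w,yp,.108),(-w,yp,.108),(-.0375,py,fl(py)+.0303)]+G+[(-.044,-.165,fl(-.165)+.018)]
def f(v): return np.vstack([proj(P[n],world(v[:3],pts(v)))-obs[n] for n in obs]).ravel()
s=least_squares(f,[.6,0.02,0.12,.005,.045,.14,-.13,.165,-.165,.05],loss="soft_l1")
if __name__=="__main__":
    print(np.round(s.x,4),np.degrees(s.x[2]));print(np.round(f(s.x).reshape(2,-1,2),1))
E
python3 fit2.py
```

```text
[ 0.6096  0.0271  0.1335  0.0057  0.0435  0.1383 -0.1352  0.1504 -0.1811
  0.049 ] 7.647889833153481
[[[ 0.3 -0.1]
  [ 0.6 -0.6]
  [ 0.5 -0.8]
  [ 0.6 -0.2]
  [ 0.  -1.2]
  [-0.1 -0.4]
  [ 0.4 -0.7]
  [-1.  -0.1]
  [ 0.7  0.2]
  [ 0.9 -2.3]
  [-0.2 -1.6]
  [-0.6 -1.3]]

 [[ 0.1  0.7]
  [ 0.1  0.6]
  [-0.3  0.8]
  [-0.5  0.5]
  [-0.3  0.1]
  [-0.3  0.2]
  [ 0.4  3.2]
  [-1.2  2.6]
  [ 1.1  2.1]
  [ 0.8 -0.8]
  [-0.7 -0.4]
  [-0.2  0.4]]]
```

Call:
drive_tool(delta_pos=[[3.6,-1.65,0],[3.6,-1.65,0],[3.6,-1.65,0],[3.6,-1.65,0],[3.6,-1.65,0],[3.6,-1.65,0],[3.6,-1.65,0],[3.6,-1.65,0],[3.6,-1.65,0],[3.6,-1.65,0],[3.6,-1.65,0],[3.6,-1.65,0],[3.6,-1.65,0],[3.6,-1.65,0],[0,0,0],[0,0,0]], angular=[[0,0,0],[0,0,0],[0,0,0],[0,0,0],[0,0,0],[0,0,0],[0,0,0],[0,0,0],[0,0,0],[0,0,0],[0,0,0],[0,0,0],[0,0,0],[0,0,0],[0,0,0],[0,0,0]], gripper=[3,3,3,3,3,3,3,3,3,3,3,3,3,3,3,3])

```text
time_s: 2.2
tool_pos: [0.6345, -0.1644, 0.2123]
tool_rot: [-180.0, 0.0, 25.2]
force: [-0.2, -0.2, -0.3]
grip_width: 0.0301
grasp_force: 0.0
```

Call:
drive_tool(delta_pos=[[0,0,0],[0,0,0],[0,0,0],[0,0,0],[0,0,0],[0,0,0],[0,0,0],[0,0,0],[0,0,0],[0,0,0],[0,0,0],[0,0,0]], angular=[[0,0,-0.1265],[0,0,-0.1265],[0,0,-0.1265],[0,0,-0.1265],[0,0,-0.1265],[0,0,-0.1265],[0,0,-0.1265],[0,0,-0.1265],[0,0,-0.1265],[0,0,-0.1265],[0,0,0],[0,0,0]], gripper=[3,3,3,3,3,3,3,3,3,3,3,3])

```text
time_s: 3.4
tool_pos: [0.6335, -0.1675, 0.2126]
tool_rot: [-180.0, 0.0, 97.3]
force: [-0.9, -0.6, 0.1]
grip_width: 0.0301
grasp_force: 0.0
```

```bash
python3 - <<'E'
import fit2; from h import *
from cell import telemetry, eyes, models
g=fit2.s.x[:3]
p=eyes.read_camera("wrist");t=telemetry.get_obs()
tl=R.from_euler("z",-g[2]).apply(t["tool_pos"]-[g[0],g[1],0]);print("tcp in gutter",tl.round(4))
print(p["origin"],p["orientation"])
for n in("scene","wrist"):
    q=p if n=="wrist" else eyes.read_camera(n)
    print(n,[(d["p"],d["centre"]) for d in models.search_frame(q,"pipe")])
im=p["pixels"][:,:,::-1].copy()
fl=fit2.fl;py=-.133
L=[]
for x in(-.04,.04): L+=[((x,-.165,fl(-.165)+.018),(x,.075,.08))]
for x in(-.0375,.0375): L+=[((x,py-.03,fl(py)+.03),(x,py+.03,fl(py)+.03))]
L+=[((-.04,.131,.108),(.04,.131,.108)),((-.115,.06,.089),(-.06,.06,.089)),((-.0375,py,fl(py)+.06),(.0375,py,fl(py)+.06))]
for a,b in L:
    q=proj(p,world(g,[a,b])); cv2.line(im,*[tuple(map(int,k)) for k in q],(255,0,255),1)
cv2.imwrite("pics/w1.png",cv2.resize(im,(800,600)))
E
```

```text
tcp in gutter [-0.002  -0.1957  0.2126]
[ 0.62516449 -0.09994525  0.38520933] [1.65736048e+02 3.54586690e-02 7.22975123e+00]
scene [(0.86, [262.7, 174.6])]
wrist [(0.95, [253.1, 130.7])]
```

View pics/w1.png

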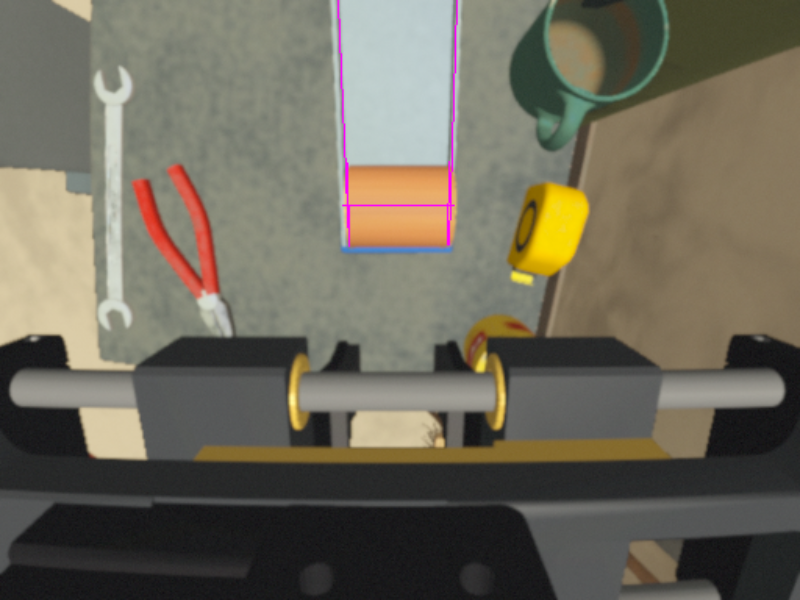

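The wrist view shows the gutter overlay matching the walls. The pipe sits at the low end (rows 165–247), and the pliers, spanner, tape and mug are clear of the gutter. Going down behind the pipe.

Call:
drive_tool(delta_pos=[[0,0.3,2.4],[0,0,2.4],[0,0,2.4],[0,0,2.4],[0,0,2.4],[0,0,2.3],[0,0,0],[0,0,0],[0.5,0,0],[0.5,0,0],[0.5,0,0],[0.5,0,0],[0.5,0,0],[0.5,0,-0.07],[0.5,0,-0.07],[0.5,0,-0.07],[0,0,0],[0,0,0]], angular=[[0,0,0],[0,0,0],[0,0,0],[0,0,0],[0,0,0],[0,0,0],[0,0,0],[0,0,0],[0,0,0],[0,0,0],[0,0,0],[0,0,0],[0,0,0],[0,0,0],[0,0,0],[0,0,0],[0,0,0],[0,0,0]], gripper=[3,3,3,3,3,3,3,3,3,3,3,3,3,3,3,3,3,3])

```text
time_s: 5.4
tool_pos: [0.6332, -0.1291, 0.0745]
tool_rot: [179.8, 0.3, 97.5]
force: [-0.7, -4.9, 10.0]
grip_width: 0.03
grasp_force: 5.0
```

```bash
cat > look.py <<'E'
import fit2,sys; from h import *
from cell import telemetry, eyes, models
g=fit2.s.x[:3]; t=telemetry.get_obs()
print("tcp in gutter",R.from_euler("z",-g[2]).apply(t["tool_pos"]-[g[0],g[1],0]).round(4),t["force"].round(1))
p=eyes.read_camera("side"); d=models.cut_out(p,"pipe"); print([(k["p"],k["centre"]) for k in d][:2])
# predicted centre for axis y
for y in (-.133,-.12,-.1,-.05,0,.05,.075,.101):
    print(y,proj(p,world(g,[0,y,fit2.fl(y)+.0303])).round(1)[0],end=" ")
if len(sys.argv)>1: cv2.imwrite(sys.argv[1],cv2.resize(p["pixels"][130:290,130:310,::-1],None,fx=3.6,fy=3.6))
E
python3 look.py
```

```text
tcp in gutter [ 0.0026 -0.158   0.0745] [-0.7 -4.9 10. ]
[(0.76, [238.3, 173.0]), (0.66, [220.5, 218.8])]
-0.133 [237.  173.2] -0.12 [235.7 175.1] -0.1 [233.7 178.1] -0.05 [228.4 186. ] 0 [222.6 194.5] 0.05 [216.3 203.9] 0.075 [213.  208.9] 0.101 [209.5 217.7]
```

```bash
python3 look.py pics/s2.png
```

```text
tcp in gutter [ 0.0027 -0.158   0.0744] [-1.1 -5.1  8.7]
[(0.92, [236.7, 171.2]), (0.31, [197.2, 173.1])]
-0.133 [237.  173.2] -0.12 [235.7 175.1] -0.1 [233.7 178.1] -0.05 [228.4 186. ] 0 [222.6 194.5] 0.05 [216.3 203.9] 0.075 [213.  208.9] 0.101 [209.5 217.7]
```

View pics/s2.png

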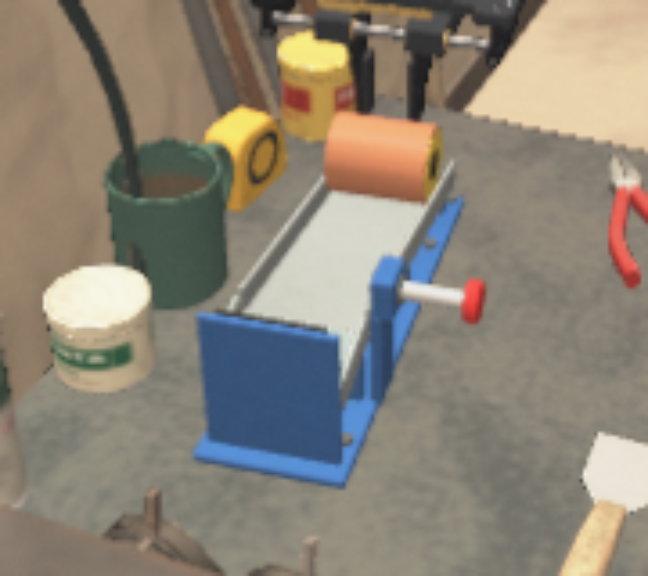

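Call:
drive_tool(delta_pos=[[0,0,-0.3],[0,0,0],[0,0,0]], angular=[[0,0,0],[0,0,0],[0,0,0]], gripper=[3,3,3])

```text
time_s: 5.9
tool_pos: [0.6328, -0.1268, 0.0759]
tool_rot: [179.9, 0.1, 97.5]
force: [0.4, -3.4, 6.7]
grip_width: 0.0301
grasp_force: 3.3
```

Call:
drive_tool(delta_pos=[[0,0,-0.4],[0,0,0],[0,0,0]], angular=[[0,0,0],[0,0,0],[0,0,0]], gripper=[3,3,3])

```text
time_s: 6.2
tool_pos: [0.6317, -0.1254, 0.0785]
tool_rot: [-180.0, -0.0, 97.6]
force: [0.1, -1.2, 2.3]
grip_width: 0.03
grasp_force: 1.1
```

Call:
drive_tool(delta_pos=[[0,0,-0.4],[0,0,0],[0,0,0]], angular=[[0,0,0],[0,0,0],[0,0,0]], gripper=[3,3,3])

```text
time_s: 6.5
tool_pos: [0.6315, -0.1254, 0.0824]
tool_rot: [-180.0, -0.0, 97.6]
force: [-0.2, -0.6, -0.4]
grip_width: 0.0302
grasp_force: 0.0
```

```bash
cat > pipey.py <<'E'
import fit2,sys; from h import *
from cell import telemetry, eyes, models
g=fit2.s.x[:3]; t=telemetry.get_obs()
def sil(p,y,z,x):
    a=np.linspace(0,2*np.pi,60); X=[(x+e*.0375,y+.03*np.cos(b),z+.03*np.sin(b)) for e in(-1,1) for b in a]
    m=np.zeros((384,512),np.uint8); cv2.fillConvexPoly(m,cv2.convexHull(proj(p,world(g,X)).round().astype(np.int32)),1); return m>0
if __name__=="__main__":
    print("tcp in gutter",R.from_euler("z",-g[2]).apply(t["tool_pos"]-[g[0],g[1],0]).round(4),t["force"].round(1))
    M=[]
    for n in("side","scene","wrist"):
        p=eyes.read_camera(n); hsv=cv2.cvtColor(p["pixels"],cv2.COLOR_RGB2HSV)
        d=models.cut_out(p,"pipe")
        if not d: continue
        print(n,d[0]["p"],d[0]["centre"],d[0]["pixels"].sum())
        M.append((n,p,d[0]["pixels"]))
    for n,p,m in M:
        best=max(((lambda s:(s&m).sum()/(s|m).sum())(sil(p,y,fit2.fl(y)+.0303+dz,x)),y,dz,x) for y in np.arange(-.15,.12,.003) for dz in(0,.006,.012) for x in(-.003,0,.003))
        print(n,np.round(best,3))
    if len(sys.argv)>1: cv2.imwrite(sys.argv[1],cv2.resize(M[-1][1]["pixels"][:,:,::-1],(800,600)))
E
python3 pipey.py pics/w2.png
```

```text
tcp in gutter [ 0.0015 -0.154   0.0824] [-0.2 -0.6 -0.4]
side 0.71 [238.4, 171.9] 674
scene 0.67 [263.1, 178.0] 589
wrist 0.88 [252.5, 189.7] 8972
side [ 0.901 -0.138  0.     0.003]
scene [ 0.829 -0.138  0.     0.003]
wrist [ 0.915 -0.135  0.     0.   ]
```

View pics/w2.png

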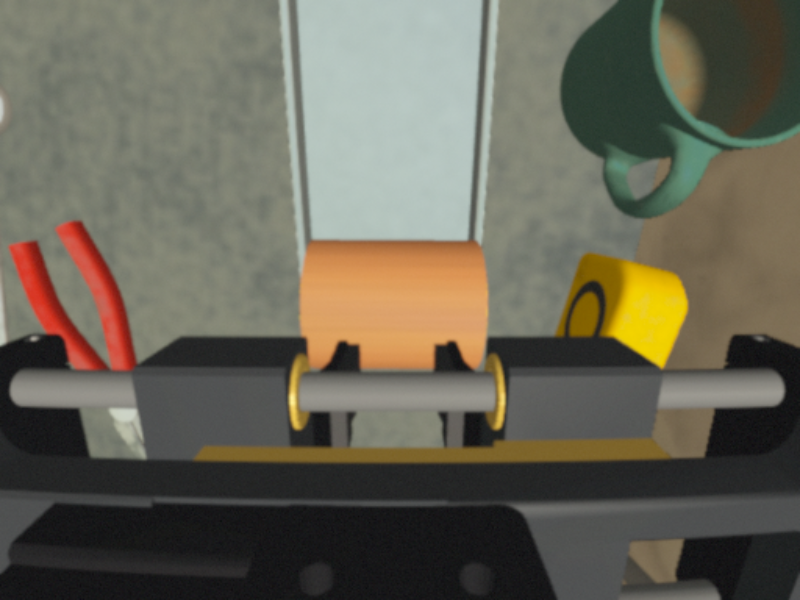

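```bash
python3 - <<'E'
import fit2,pickle; from h import *
P=pickle.load(open("p.pkl","rb"))
r=R.from_euler("xyz",[180,0,97.5],degrees=True)
for tz in(.014,0,-.014,-.03,-.056):
    print(tz,[proj(P["side"],np.array([.6332,-.1291,.0745])+r.apply([[0,s*.022,tz]])).round(0)[0].tolist() for s in(-1,1)])
g=fit2.s.x
for y in(-.165,-.133,-.103): print(y,proj(P["side"],world(g[:3],[(-.0375,y,.063),(.0375,y,.063),(-.0375,y,.093),(.0375,y,.093)])).round(0).tolist())
# free heights: fit with base z offset and gutter pitch
def f(v):
    r=[]
    for n in fit2.obs:
        X=np.array(fit2.pts(v[:10])); X[:,2]+=v[10]
        r.append(proj(P[n],world(v[:3],X))-fit2.obs[n])
    return np.vstack(r).ravel()
s=least_squares(f,list(g)+[0],loss="soft_l1");print(s.x.round(4),s.cost)
E
```

```text
0.014 [[246.0, 170.0], [231.0, 168.0]]
0 [[246.0, 166.0], [231.0, 164.0]]
-0.014 [[246.0, 161.0], [231.0, 159.0]]
-0.03 [[246.0, 156.0], [231.0, 154.0]]
-0.056 [[247.0, 148.0], [230.0, 146.0]]
-0.165 [[253.0, 169.0], [227.0, 166.0], [254.0, 160.0], [227.0, 156.0]]
-0.133 [[251.0, 175.0], [224.0, 171.0], [251.0, 165.0], [223.0, 162.0]]
-0.103 [[248.0, 181.0], [220.0, 177.0], [248.0, 171.0], [220.0, 167.0]]
[ 0.6113  0.0242  0.1328  0.0054  0.0436  0.1389 -0.1355  0.1511 -0.1813
  0.0492 -0.0022] 14.110666819660628
```

Call:
drive_tool(delta_pos=[[0,0,-2.5],[0,0,-2.5],[0,0,-2.5],[-1,0,-2.5],[-1,0,0],[-1,0,0],[-1,0,0],[0,0,0],[0,0,0]], angular=[[0,0,0],[0,0,0],[0,0,0],[0,0,0],[0,0,0],[0,0,0],[0,0,0],[0,0,0],[0,0,0]], gripper=[3,3,3,3,3,3,3,3,3])

```text
time_s: 7.7
tool_pos: [0.6364, -0.1655, 0.1813]
tool_rot: [-179.9, -0.1, 97.5]
force: [0.6, -0.1, -0.9]
grip_width: 0.0298
grasp_force: 0.0
```

```bash
python3 - <<'E'
from h import *; from cell import eyes,telemetry
t=telemetry.get_obs(); r=R.from_euler("xyz",t["tool_rot"],degrees=True);o=[]
print(t["tool_pos"])
for n in("side","scene"):
    p=eyes.read_camera(n)
    q=[[proj(p,t["tool_pos"]+r.apply([[x,s*.022,tz] for x in(-.0095,.0095)])) for s in(-1,1)] for tz in(.014,-.014)]
    c=np.array(q).reshape(-1,2).mean(0).astype(int)-[25,30]
    im=cv2.resize(p["pixels"][c[1]:c[1]+60,c[0]:c[0]+50,::-1],None,fx=8,fy=8)
    for k,tz in enumerate((.014,-.014)):
        for l in q[k]: cv2.line(im,*[tuple(int(v) for v in (a-c+.5)*8) for a in l],[(255,0,255),(0,255,255)][k],2)
    o.append(im)
cv2.imwrite("pics/tip.png",np.hstack(o))
E
```

```text
[ 0.63643108 -0.16551564  0.18131745]
```

View pics/tip.png

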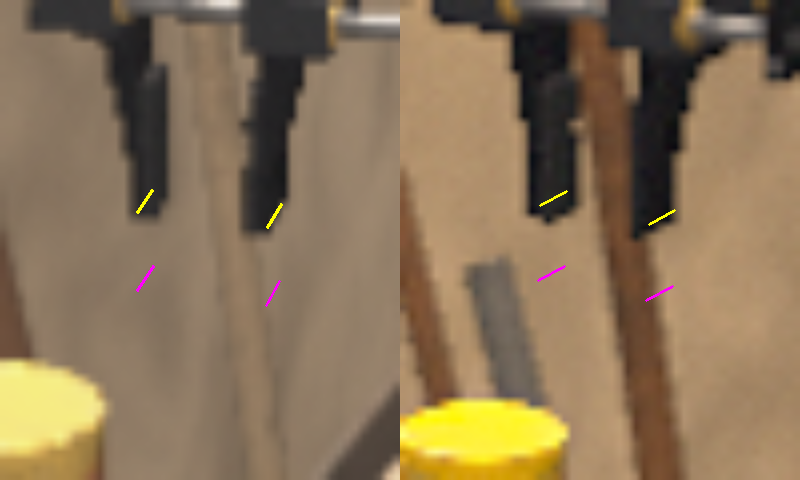

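The tip view shows the real fingertips (pixels about (150,215) and (260,235) in the crop) roughly 24 mm higher than TCP minus overhang. So the tip is about TCP z + 12 mm, and my first push had landed on the pipe's upper back. Descending correspondingly lower behind it.

Call:
drive_tool(delta_pos=[[0,0,2.3],[0,0,2.3],[0,0,2.3],[0,0,2.3],[0,0,2.3],[0,0,2.3],[0,0,0],[0,0,0],[0.5,0,0],[0.5,0,0],[0.5,0,0],[0.5,0,0],[0.5,0,0],[0,0,0]], angular=[[0,0,0],[0,0,0],[0,0,0],[0,0,0],[0,0,0],[0,0,0],[0,0,0],[0,0,0],[0,0,0],[0,0,0],[0,0,0],[0,0,0],[0,0,0],[0,0,0]], gripper=[3,3,3,3,3,3,3,3,3,3,3,3,3,3])

```text
time_s: 9.2
tool_pos: [0.6338, -0.1393, 0.0449]
tool_rot: [180.0, -0.0, 97.6]
force: [-0.5, 0.1, -0.7]
grip_width: 0.0302
grasp_force: 0.0
```

Call:
drive_tool(delta_pos=[[0.5,0,-0.07],[0.5,0,-0.07],[0.5,0,-0.07],[0.5,0,-0.07],[0,0,0]], angular=[[0,0,0],[0,0,0],[0,0,0],[0,0,0],[0,0,0]], gripper=[3,3,3,3,3])

```text
time_s: 9.7
tool_pos: [0.631, -0.1189, 0.0475]
tool_rot: [180.0, -0.1, 97.7]
force: [1.0, 0.6, 0.2]
grip_width: 0.03
grasp_force: 0.0
```

```bash
python3 pipey.py
```

```text
tcp in gutter [ 0.0018 -0.1476  0.0475] [1.  0.6 0.2]
side 0.6 [235.7, 174.9] 749
scene 0.69 [257.6, 178.4] 646
wrist 0.79 [254.1, 170.9] 16424
side [ 0.95  -0.111  0.     0.003]
scene [ 0.88  -0.102  0.     0.   ]
wrist [ 0.943 -0.108  0.     0.   ]
```

Call:
drive_tool(delta_pos=[[0.7,0,-0.1],[1,0,-0.14],[1,0,-0.14],[1,0,-0.14],[1,0,-0.14],[1,0,-0.14],[1,0,-0.14],[1,0,-0.14],[1,0,-0.14],[1,0,-0.14],[1,0,-0.14],[1,0,-0.14],[1,0,-0.14],[1,0,-0.14],[1,0,-0.14],[1,0,-0.14],[0.5,0,-0.07],[0.3,0,-0.04],[0,0,0]], angular=[[0,0,0],[0,0,0],[0,0,0],[0,0,0],[0,0,0],[0,0,0],[0,0,0],[0,0,0],[0,0,0],[0,0,0],[0,0,0],[0,0,0],[0,0,0],[0,0,0],[0,0,0],[0,0,0],[0,0,0],[0,0,0],[0,0,0]], gripper=[3,3,3,3,3,3,3,3,3,3,3,3,3,3,3,3,3,3,3])

```text
time_s: 11.9
tool_pos: [0.6093, 0.0433, 0.0705]
tool_rot: [-180.0, -0.0, 97.6]
force: [0.1, -0.9, 0.5]
grip_width: 0.0297
grasp_force: 0.0
```

```bash
python3 pipey.py
```

```text
tcp in gutter [0.0018 0.0161 0.0705] [ 0.1 -0.9  0.5]
side 0.79 [217.2, 202.8] 903
scene 0.63 [226.3, 190.5] 681
wrist 0.69 [252.1, 167.9] 16327
side [0.871 0.051 0.    0.   ]
scene [0.744 0.054 0.    0.003]
wrist [0.956 0.057 0.    0.   ]
```

Call:
drive_tool(delta_pos=[[0.3,0,-0.04],[0.3,0,-0.04],[0.3,0,-0.04],[0.3,0,-0.04],[0.3,0,-0.04],[0.3,0,-0.04],[0.3,0,0],[0.3,0,0],[0.3,0,0],[0.3,0,0],[0.3,0,0],[0,0,0],[0,0,0],[0,0,0],[0,0,0],[0,0,0]], angular=[[0,0,0],[0,0,0],[0,0,0],[0,0,0],[0,0,0],[0,0,0],[0,0,0],[0,0,0],[0,0,0],[0,0,0],[0,0,0],[0,0,0],[0,0,0],[0,0,0],[0,0,0],[0,0,0]], gripper=[3,3,3,3,3,3,3,3,3,3,3,3,3,3,3,3])

```text
time_s: 13.8
tool_pos: [0.6051, 0.0752, 0.0729]
tool_rot: [-180.0, 0.0, 97.5]
force: [-0.6, 0.4, -0.5]
grip_width: 0.0301
grasp_force: 0.0
```

```bash
python3 pipey.py
```

```text
tcp in gutter [0.0019 0.0483 0.0729] [-0.6  0.4 -0.5]
side 0.57 [211.9, 208.0] 576
scene 0.62 [223.0, 195.4] 495
wrist 0.7 [252.6, 146.9] 16346
side [0.521 0.084 0.006 0.003]
scene [0.506 0.093 0.    0.003]
wrist [0.962 0.102 0.    0.   ]
```

Pipe is seated (wrist fit y=0.102). Backing off, then over to the robot's side of the keeper head with fingers closed.

Call:
drive_tool(delta_pos=[[-1.5,0,0],[-1.5,0,0],[0,0,-2],[0,0,-2],[0,0,-2],[0,0,-2],[0,-2.2,0],[0.6,-2.2,0],[0.6,-2.2,0],[0.6,-2.2,0],[0.6,-2.2,0],[0.6,-2.2,0],[0.6,-2.2,0],[0.6,0,0],[0,0,0],[0,0,0],[0,0,0]], angular=[[0,0,0],[0,0,0],[0,0,0],[0,0,0],[0,0,0],[0,0,0],[0,0,0],[0,0,0],[0,0,0],[0,0,0],[0,0,0],[0,0,0],[0,0,0],[0,0,0],[0,0,0],[0,0,0],[0,0,0]], gripper=[3,3,3,3,3,3,0,0,0,0,0,0,0,0,0,0,0])

```text
time_s: 15.8
tool_pos: [0.4517, 0.0666, 0.153]
tool_rot: [180.0, -0.0, 97.5]
force: [0.0, -0.9, -0.1]
grip_width: 0.0002
grasp_force: 0.0
```

```bash
python3 pipey.py pics/w3.png
```

```text
tcp in gutter [-0.1513  0.0602  0.153 ] [ 0.  -0.9 -0.1]
side 0.73 [210.9, 212.0] 606
scene 0.65 [206.4, 179.7] 682
wrist 0.56 [428.2, 156.3] 7379
side [0.547 0.093 0.    0.003]
scene [0.159 0.072 0.012 0.003]
wrist [0.953 0.102 0.    0.003]
```

View pics/w3.png

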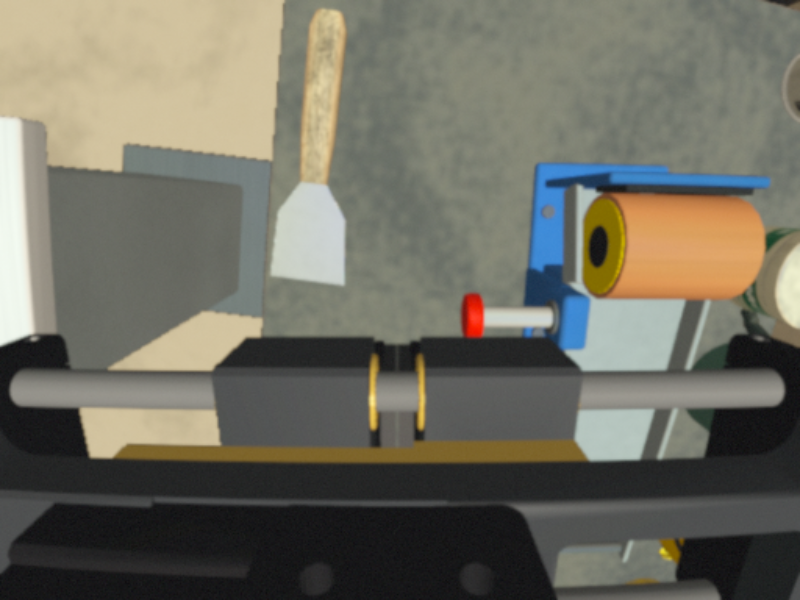

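The wrist view shows the pipe seated against the stop plate (about (660,245)) and the red head at (472,315), level with and ahead of the closed fingers. Down and push in stages.

Call:
drive_tool(delta_pos=[[0,0,2.1],[0,0,2.1],[0,0,2.1],[0,0,2.2],[0,0,0],[0,0,0],[0,0.6,0],[0,0.6,0],[0,0.6,0],[0,0.6,0],[0,0.6,0],[0,0.6,0],[0,0,0]], angular=[[0,0,0],[0,0,0],[0,0,0],[0,0,0],[0,0,0],[0,0,0],[0,0,0],[0,0,0],[0,0,0],[0,0,0],[0,0,0],[0,0,0],[0,0,0]], gripper=[0,0,0,0,0,0,0,0,0,0,0,0,0])

```text
time_s: 17.4
tool_pos: [0.4873, 0.072, 0.0679]
tool_rot: [180.0, -0.0, 97.6]
force: [0.5, 0.7, 0.9]
grip_width: 0.0005
grasp_force: 0.0
```

Call:
drive_tool(delta_pos=[[0,0.4,0],[0,0.4,0],[0,0.4,0],[0,0.4,0],[0,0.4,0],[0,0.4,0],[0,0,0]], angular=[[0,0,0],[0,0,0],[0,0,0],[0,0,0],[0,0,0],[0,0,0],[0,0,0]], gripper=[0,0,0,0,0,0,0])

```text
time_s: 18.1
tool_pos: [0.511, 0.0751, 0.0679]
tool_rot: [180.0, -0.0, 97.6]
force: [-0.6, 0.0, 0.0]
grip_width: 0.0005
grasp_force: 0.1
```

Call:
drive_tool(delta_pos=[[0,0.3,0],[0,0,0],[0,0,0]], angular=[[0,0,0],[0,0,0],[0,0,0]], gripper=[0,0,0])

```text
time_s: 18.4
tool_pos: [0.5136, 0.0754, 0.068]
tool_rot: [180.0, 0.0, 97.6]
force: [-0.7, -0.3, -0.5]
grip_width: 0.0006
grasp_force: 0.3
```

Call:
drive_tool(delta_pos=[[0,0.3,0],[0,0.3,0],[0,0,0]], angular=[[0,0,0],[0,0,0],[0,0,0]], gripper=[0,0,0])

```text
time_s: 18.7
tool_pos: [0.5197, 0.0762, 0.068]
tool_rot: [180.0, -0.0, 97.6]
force: [-0.2, -0.7, -0.1]
grip_width: 0.0003
grasp_force: 0.4
```

```bash
python3 pipey.py pics/w4.png; python3 - <<'E'
from cell import eyes;import cv2
o=[cv2.resize(eyes.read_camera(n)["pixels"][y:y+75,x:x+50,::-1],None,fx=8,fy=8) for n,x,y in(("scene",225,165),("side",225,170))]
cv2.imwrite("pics/k1.png",cv2.hconcat(o))
E
```

```text
tcp in gutter [-0.0826  0.0607  0.068 ] [-0.2 -0.7 -0.1]
side 0.77 [211.6, 209.3] 585
scene 0.58 [220.3, 195.0] 515
wrist 0.58 [408.4, 170.5] 16923
side [0.529 0.084 0.    0.003]
scene [0.521 0.099 0.    0.   ]
wrist [0.948 0.102 0.    0.   ]
```

View pics/k1.png

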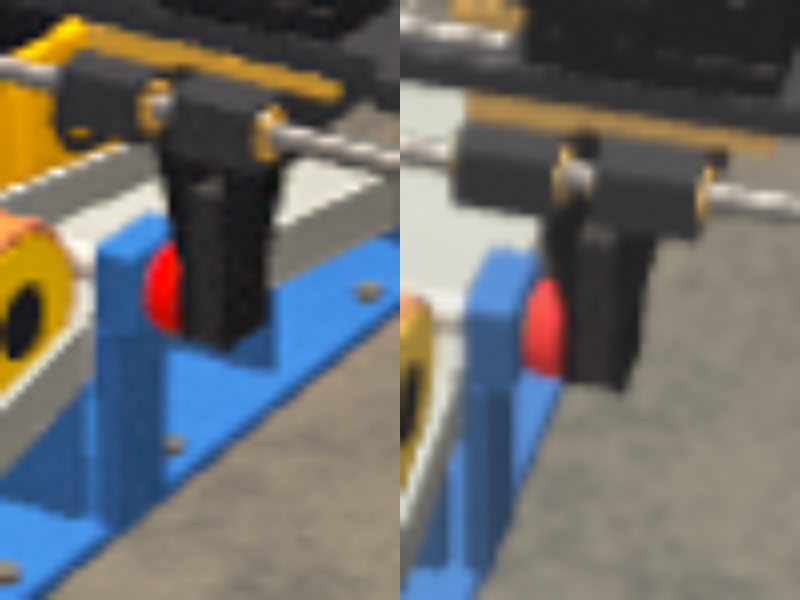

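The fingers are pushing the head (about (165,290) left crop), now a few mm from the guide block. Continuing until the force rises.

Call:
drive_tool(delta_pos=[[0,0.2,0],[0,0.2,0],[0,0,0]], angular=[[0,0,0],[0,0,0],[0,0,0]], gripper=[0,0,0])

```text
time_s: 19.4
tool_pos: [0.5212, 0.0764, 0.0678]
tool_rot: [-179.7, 0.0, 97.6]
force: [-7.6, -0.0, 6.3]
grip_width: 0.0004
grasp_force: 4.3
```

Call:
drive_tool(delta_pos=[[0,0.2,0],[0,0.1,0],[0,0,0]], angular=[[0,0,0],[0,0,0],[0,0,0]], gripper=[0,0,0])

```text
time_s: 19.7
tool_pos: [0.5212, 0.0763, 0.0677]
tool_rot: [-179.4, 0.1, 97.6]
force: [-15.4, -2.5, 13.2]
grip_width: 0.0002
grasp_force: 9.2
```

Call:
drive_tool(delta_pos=[[0,-0.8,0],[0,-1.5,0],[0,-1.5,0],[0,0,-2.4],[0,0,-2.4],[0,0,-2.4],[0,0,-2.4],[0,0,0]], angular=[[0,0,0],[0,0,0],[0,0,0],[0,0,0],[0,0,0],[0,0,0],[0,0,0],[0,0,0]], gripper=[0,0,0,0,0,0,0,0])

```text
time_s: 20.5
tool_pos: [0.4914, 0.0725, 0.1674]
tool_rot: [179.6, 0.1, 97.6]
force: [1.2, -0.5, -0.7]
grip_width: 0.0007
grasp_force: 0.0
```

```bash
python3 pipey.py; python3 - <<'E'
from cell import eyes;import cv2
o=[]
for n,x,y in(("wrist",300,110),("side",200,180)):
    c=eyes.read_camera(n)["pixels"]; k=4 if n=="wrist" else 8
    o.append(cv2.resize(c[y:y+600//k-0,x:x+400//k,::-1],(400,600)))
cv2.imwrite("pics/k2.png",cv2.hconcat(o))
E
```

```text
tcp in gutter [-0.1111  0.0608  0.1674] [ 1.2 -0.5 -0.7]
side 0.79 [213.1, 212.6] 605
scene 0.64 [219.8, 197.0] 527
wrist 0.87 [384.1, 155.0] 6528
side [0.546 0.093 0.    0.003]
scene [0.533 0.099 0.    0.   ]
wrist [0.945 0.102 0.    0.   ]
```

View pics/k2.png

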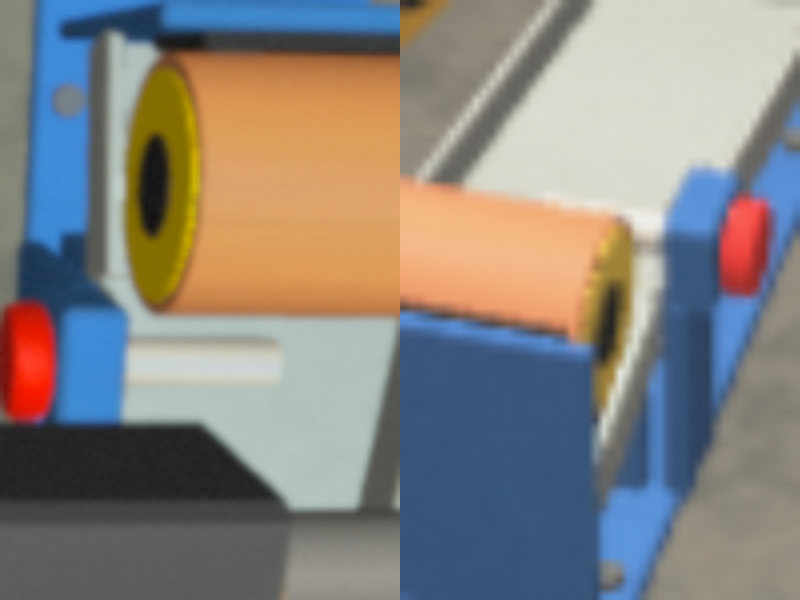

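The red head sits against the blue guide block (left crop (28,360)), the bolt lies across behind the pipe, and the pipe rests at the stop. Handing in.

```bash
python3 -c "
from cell import env; print(env.sign_off())"
```

```text
the job is handed in; nothing more can be done
None
```

The pipe was rolled over the crest and rests in the dip against the rubber stop, and the keeper bolt is pushed home against the guide block. I handed the job in at about 21 s; no verdict came back. A first push at the wrong height pressed on the pipe's upper back (about 10 N on the wrist) before I corrected it.

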